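# Open the sample carousel by its hidden rim release

## Task

Open the sample carousel for loading. Feel along the outside of its round rim with the shut fingertips until you find the finger notch, press the sprung pad inside the notch to let the cover pop up, then push the cover over with the fingers until it rests fully back on its stop. Use light pressure, grasp nothing, and leave the glassware and tools around it where they are.

Things in the scene. Friction and masses are not known exactly. Their poses are not given: they have to be found in the camera images.
- sample_carousel: low round sample carousel fixed to the bench; origin on the bench, on the upright axis of its drum; its axes stay within 0.15 rad of the world's and do not turn with the drum. The drum (grey, radius 95 mm, up to z = 70 mm) stands on a black foot and holds still against less than about 8 N along its rim. A white drive box, 96 mm wide, 44 mm high, reaches 155 mm behind the axis (+x)
- rim (a point): point on the drum's axis level with the rim's top, 70 mm above the bench. The rim's outside is upright from z = 21 to 67 mm, radius 95 mm. Into it one notch is cut, 48 mm wide along the rim (41 mm inside), open outwards and upwards, floor at z = 26 mm. Its bearing from the axis lies within 0.8 rad either side of the direction towards the robot (world -x) and is not reported
- pad_level (a point): point on the drum's axis, 45 mm above the bench, level with the middle of the release pad, which is the back wall of the notch: upright, flat, square to the radius, 36 mm wide, z = 28 to 63 mm, its face 82 mm from the axis (13 mm inside the rim); it is pressed straight towards this point
- hinge_level (a point): point on the drum's axis, 72 mm above the bench, level with the cover's hinge. The white round cover (radius 72 mm, top at z = 72 mm) lies inside the rim; its level hinge is 79 mm beyond the axis on the side opposite the notch, square to the line from notch to axis; its free edge is at the notch, 151 mm from the hinge. Vials under it reach z = 60 mm
- release (a joint): travel of the release pad, m: 0 out, grows as it is pressed towards the drum's axis, stop at 0.007. Spring 3 N at 0, 6.5 N at the stop; the latch lets go at about 0.004; the pad springs back when left
- cover (a joint): angle of the cover, rad: 0 shut (under 0.02 latched), grows as it opens. Set free, a sprung pin throws it up to about 1.23 (less while the gripper is in its way); its free edge is then 30 mm beyond the axis on the hinge side, 215 mm above the bench. Pushed by the fingertips just below that edge, away from the notch, it swings on (under 1 N); past upright (from 1.7) it falls to its stop at 2.1
- vial_a: small clear glass bottle with a white cap, 27 mm across, 55 mm tall, standing right of and behind the carousel; origin at the centre of its underside; not to be moved
- vial_c: small amber glass bottle with a black cap, 27 mm across, 55 mm tall, standing right of the carousel; origin at the centre of its underside; not to be moved
- petri_dish: petri dish with lid, 60 mm across, 15 mm high, lying to the left in front of the carousel; origin at the centre of its underside; not to be moved
- forceps: steel forceps, 132 mm long (along its y), 9 mm high, lying to the right in front of the carousel; origin under its middle; not to be moved
- beaker_100: glass beaker, 59 mm across, 70 mm tall, at the right of the bench; origin at the centre of its underside; not to be moved
- tip_rack: pipette tip rack, 62 x 92 x 50 mm, at the near right of the bench; origin at the centre of its underside; not to be moved

How it is judged:
By the outcome, as a careful person would: the job done as asked, in the order asked, and still so for the second after the job is handed in, with the robot touching nothing.
It also fails if it takes over 64 s, if anything falls off the work surface, if the arm or the gripper's body presses on something with over 40 N, if the wrist force passes 120 N, or if a joint passes its speed limit or range.

## Robot

A 6-joint arm with a two-finger parallel gripper is mounted at the origin on a cart in front of the work surface, level with it; the furniture and walls round the work are solid. World frame = base frame: x ahead of the robot, y to its left, z up, the work surface at z = 0. Lengths are in m, angles in rad, forces in N, time in s.
With the tool pointing down it reaches from about 0.325 to 0.925 m from the base axis. Payload 3.1 kg.
Tool frame: the origin (TCP) lies on the mounting face of the last link; the fingertips stand 173 mm ahead of it and the grasp point (between the pads) lies 155 mm ahead of it; y points along the fingers, x is the direction in which the jaws open and shut, and the axes are right-handed (so a half turn about y gives the same grasp; the last joint's range is limited). The gripper opens to 85 mm and grips with 20 to 120 N. Pads are 22 mm wide; open, the fingers measure 114 mm over their backs; the gripper's body (76 mm by 85 mm) begins 54 mm behind the grasp point. The pads swing forward as they close: fully open they stand 13 mm farther back than shut.
Start: joints at [-0.112, 0.217, 1.613, -0, 1.311, -0.112], TCP at [0.625, 0, 0.405] pointing down, gripper open.
Joint ranges: [-2.75, 2.75], [-0.78, 2.1], [0.31, 2.55], [-1.13, 4.27], [0.13, 2.63], [-2.58, 2.58]. Speed limits (rad/s): [2.79, 2.79, 3.14, 3.14, 3.14, 3.14].

## Interface

Orientations are given as a rotation vector (axis times angle).
In Python, from plant import observe, read_camera, camera_params, close_job gives the robot as it stands.
- The arm moves only by the shell command python3 -m handwheel 'ROWS' [FORCE]. ROWS is JSON, a list of rows, each an object with "twist": the turn, a rotation vector about the world's x, y, z in rad, a list of three; "slide": the shift along the world's x, y, z in mm, a list of three; "grip": the finger opening in mm, from 0 to 85.4. A call has 1 to 8 rows; each row shifts and turns the commanded pose from where the row before left it; what a row does not reach is not made up. A row lasts 1/10 s, in which the tool goes at most 50 mm and 8.59 degrees, less where a joint would pass 70% of its speed; a pose out of reach is approached as far as the arm can. A call is refused whole if a number of a shift passes 50 or a number of a turn 0.15, either way. A call with a gripper value outside its range is refused whole. The fingers move at their own pace and stop on an object; FORCE is the grip in N (left out, the last holds). Time passes only in rows, so rows that do not move let the fingers close. It gives the time, the measured TCP pose, the force and the opening at its end, in the units of the state.
- observe(): the state, without advancing time (a new reading comes with each control period).
- read_camera(name): name is "scene" or "side" or "wrist"; returns the picture (384x512x3 uint8, red, green, blue); there is no depth.
- camera_params(name): a dict with "K" (3x3 intrinsics, pixels), "R" (3x3) and "t" (3): a world point X has camera coordinates R X + t. Camera axes: x right, y down, z forward; pixel columns grow to the right and rows downward; lengths in m; the calibration is good to about 2 mm. A picture is of the moment at which its call begins: read the wrist's pose just before it. camera_params takes no time and is no camera call; for the wrist camera it gives the pose at the moment of the call.
- close_job(): hands the job in, once; it reports no verdict.
The state is a dict: "time": time; "q": joint angles; "joint_vel": joint speeds; "effort": joint torques, N m; "tcp_pos": TCP position; "eef_rot": TCP orientation; "wrist_force": force on the tool from outside, world axes, zero at the start; "moment": the same for the moment, N m; "grip_width": finger opening in m.
Only numpy, scipy, OpenCV 4.12 (cv2) and the standard library are available. Lean on these libraries where they do the work, as an engineer would, in place of code of your own. Each camera call takes 0.05 s, during which the arm holds its last target. There are 200 camera calls.

## Working session

There is one attempt and no reset: what is moved stays moved. The work goes in short steps, Python scripts to look and compute and a shell command to move; the robot and the scene stay as the last step left them, time stands still between calls to the robot, and variables do not carry over. Pictures are saved under pics/ and viewed, about 8 in all and at most 12, crops included, and the job is handed in when it is done.

```bash
mkdir -p pics; ls; python3 - <<'E'
from plant import observe, read_camera, camera_params
import cv2,numpy as np
o=observe(); print({k:np.round(v,3).tolist() for k,v in o.items()})
for n in("scene","side","wrist"):
    p=camera_params(n); print(n,np.round(p["K"],1).tolist(),np.round(p["R"],3).tolist(),np.round(p["t"],3).tolist())
ims=[read_camera(n)[:,:,::-1] for n in("scene","side","wrist")]
for n,i in zip(("scene","side","wrist"),ims): cv2.imwrite(f"pics/{n}0.png",i)
m=np.zeros((600,800,3),np.uint8)
for k,i in enumerate(ims):
    m[(k//2)*300:(k//2)*300+300,(k%2)*400:(k%2)*400+400]=cv2.resize(i,(400,300),interpolation=cv2.INTER_AREA)
cv2.imwrite("pics/all0.png",m)
E
```

```text
pics
{'time': 0.0, 'q': [-0.112, 0.218, 1.615, 0.0, 1.311, -0.112], 'joint_vel': [-0.0, -0.0, -0.0, 0.0, 0.001, -0.002], 'effort': [-0.0, -39.684, -30.385, -0.0, 0.01, 0.0], 'tcp_pos': [0.625, 0.0, 0.403], 'eef_rot': [-1.571, 0.002, 0.002], 'wrist_force': [0.122, -0.211, 0.246], 'moment': [-0.038, -0.025, -0.061], 'grip_width': 0.085}
scene [[390.7, 0.0, 256.4], [0.0, 390.7, 187.4], [0.0, 0.0, 1.0]] [[-0.749, -0.663, 0.009], [-0.417, 0.461, -0.783], [0.515, -0.59, -0.621]] [0.353, 0.321, 1.033]
side [[490.0, 0.0, 255.9], [0.0, 490.0, 195.5], [0.0, 0.0, 1.0]] [[0.878, -0.478, -0.002], [-0.281, -0.514, -0.81], [0.387, 0.712, -0.586]] [-0.481, 0.168, 1.145]
wrist [[321.2, 0.0, 255.3], [0.0, 321.2, 193.5], [0.0, 0.0, 1.0]] [[1.0, -0.0, -0.002], [0.001, -0.955, 0.295], [-0.002, -0.295, -0.955]] [-0.624, -0.037, 0.38]
```

View pics/all0.png

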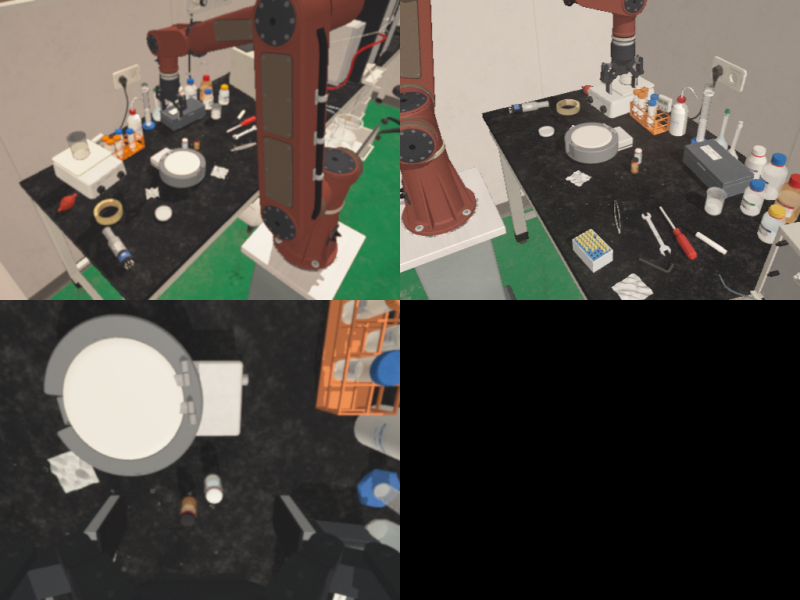

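```bash
cat > h.py <<'E'
import cv2,numpy as np
from plant import camera_params
def ray(p,px,z):
    px=np.atleast_2d(np.array(px,float)); K,R,t=[np.array(p[k]) for k in"KRt"]
    d=np.c_[px,np.ones(len(px))]@np.linalg.inv(K).T@R; c=-R.T@t
    return c+d*((z-c[2])/d[:,2])[:,None]
def circ(X):
    A=np.c_[2*X[:,:2],np.ones(len(X))]; s=np.linalg.lstsq(A,(X[:,:2]**2).sum(1),rcond=None)[0]
    return s[:2],np.sqrt(s[2]+s[:2]@s[:2])
E
python3 - <<'E'
from h import *
p=camera_params("wrist"); im=cv2.imread("pics/wrist0.png"); h=cv2.cvtColor(im,cv2.COLOR_BGR2HSV)
w=((h[...,2]>200)&(h[...,1]<60)).astype(np.uint8)
n,l,s,c=cv2.connectedComponentsWithStats(w); k=l[125,160]; print("comp",s[k])
ct=max(cv2.findContours((l==k).astype(np.uint8),0,1)[0],key=len)[:,0]
X=ray(p,ct,.072); c0,r0=circ(X)
e=np.abs(np.hypot(*(X[:,:2]-c0).T)-r0); c0,r0=circ(X[e<.003]); print("cover",c0,r0,(e<.003).mean())
# polar sample of ring top at z=.070: value along r=83..91
K,R,t=[np.array(p[k]) for k in"KRt"]
g=cv2.cvtColor(im,cv2.COLOR_BGR2GRAY)
for deg in range(120,242,4):
    a=np.radians(deg); row=[]
    for r in(.076,.080,.084,.088,.092,.096,.100):
        q=K@(R@np.array([c0[0]+r*np.cos(a),c0[1]+r*np.sin(a),.07])+t); u,v=(q[:2]/q[2]).round().astype(int); row.append(int(g[v,u]) if 0<=u<512 and 0<=v<384 else -1)
    print(deg,row)
# box
cv2.imwrite("pics/w0c.png",cv2.resize(im[0:260,30:340],None,fx=2.3,fy=2.3,interpolation=cv2.INTER_CUBIC))
E
```

```text
comp [   81    48   154   156 18668]
cover [0.5339028  0.04377813] 0.07026433508072864 0.9931506849315068
120 [136, 137, 137, 137, 127, 36, 30]
124 [137, 136, 137, 136, 129, 31, 31]
128 [136, 137, 137, 137, 124, 31, 32]
132 [136, 137, 137, 136, 123, 35, 37]
136 [136, 137, 136, 137, 130, 39, 35]
140 [137, 136, 136, 135, 132, 37, 41]
144 [136, 136, 136, 135, 124, 41, 41]
148 [136, 136, 136, 137, 124, 40, 37]
152 [136, 137, 135, 137, 131, 47, 38]
156 [136, 137, 135, 136, 131, 43, 46]
160 [137, 136, 136, 136, 126, 47, 46]
164 [137, 135, 136, 136, 134, 58, 49]
168 [136, 135, 136, 135, 130, 50, 47]
172 [136, 134, 135, 135, 126, 43, 46]
176 [126, 76, 52, 44, 42, 45, 48]
180 [136, 58, 50, 46, 48, 45, 50]
184 [134, 64, 52, 49, 48, 51, 52]
188 [131, 48, 46, 44, 39, 43, 45]
192 [132, 40, 42, 43, 41, 45, 42]
196 [134, 59, 45, 39, 43, 43, 42]
200 [85, 51, 48, 44, 42, 47, 41]
204 [135, 132, 134, 136, 128, 49, 39]
208 [135, 136, 136, 136, 132, 39, 38]
212 [136, 136, 135, 135, 128, 50, 45]
216 [136, 136, 135, 136, 127, 51, 51]
220 [136, 136, 136, 135, 136, 184, 213]
224 [136, 136, 136, 135, 135, 210, 199]
228 [136, 135, 135, 134, 134, 212, 208]
232 [136, 137, 135, 135, 141, 197, 188]
236 [136, 137, 135, 135, 136, 190, 195]
240 [136, 136, 135, 135, 134, 164, 214]
```

View pics/w0c.png

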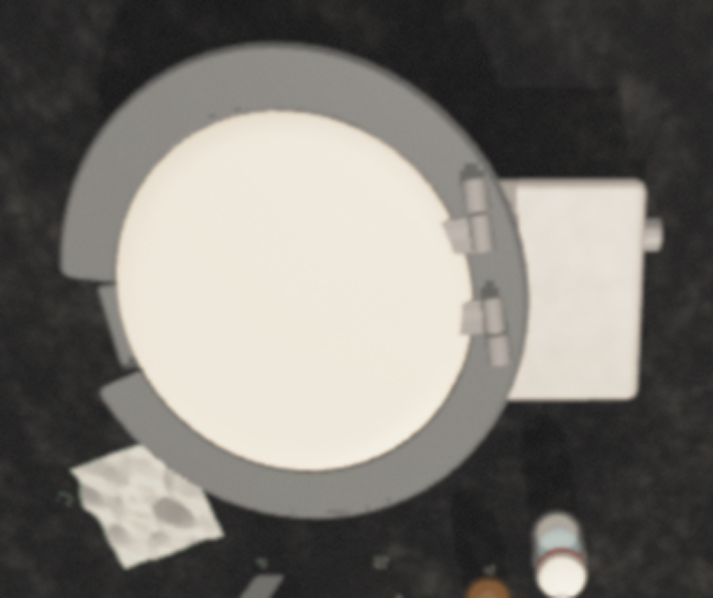

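The wrist view (2 pictures so far) shows the cover at crop (295,290). The notch is a gap in the ring at crop (110,330), with the pad behind it. The hinge is opposite, at (475,265). The drum axis is at about (0.534, 0.044) and the notch bearing is about 188°. The cover radius fits at 70 mm against the stated 72. A paper scrap lies on the −y side, so I'll feel along the rim from the +y side.

```bash
python3 -m handwheel '[{"twist":[0,0,0.14],"slide":[-47,11,-10],"grip":0},{"twist":[0.016,-0.116,0],"slide":[-47,11,-16],"grip":0},{"twist":[0.016,-0.116,0],"slide":[-47,11,-16],"grip":0},{"twist":[0.016,-0.116,0],"slide":[-47,11,-16],"grip":0},{"twist":[0,0,0],"slide":[-47,12,-16],"grip":0},{"twist":[0,0,0],"slide":[-46,12,-16],"grip":0},{"twist":[0,0,0],"slide":[0,0,0],"grip":0},{"twist":[0,0,0],"slide":[0,0,0],"grip":0}]' 20
cat >> h.py <<'E'
from plant import observe
from scipy.spatial.transform import Rotation as Ro
C=np.array([.534,.044]); N=np.array([-.990,-.139]); T=np.array([.139,-.990])
def st():
    o=observe(); R=Ro.from_rotvec(o["eef_rot"]).as_matrix(); tip=np.array(o["tcp_pos"])+.173*R[:,1]; d=tip[:2]-C
    f=np.array(o["wrist_force"])
    print("t%.2f tcp"%o["time"],np.round(o["tcp_pos"],4),"tip",tip.round(4),"rho %.1f s %.1f z %.1f"%(d@N*1e3,d@T*1e3,tip[2]*1e3),"y",R[:,1].round(3),"x",R[:,0].round(3),"F n %.2f t %.2f z %.2f"%(f[:2]@N,f[:2]@T,f[2]),"w %.4f"%o["grip_width"],"q",np.round(o["q"],2))
E
python3 -c "from h import *;st()"
```

```text
time: 0.95
tcp_pos: [0.3456, 0.0675, 0.3143]
eef_rot: [-1.527, -0.382, -0.164]
wrist_force: [0.2, 0.4, -0.3]
grip_width: 0.0001
t0.95 tcp [0.3456 0.0675 0.3143] tip [0.4044 0.0757 0.1518] rho 123.9 s -49.4 z 151.8 y [ 0.339  0.047 -0.939] x [0.93  0.132 0.343] F n -0.24 t -0.39 z -0.31 w 0.0001 q [-0.03 -0.44  2.4   0.08  0.84 -0.21]
```

```bash
python3 -m handwheel '[{"twist":[0,0,0],"slide":[0,0,-35],"grip":0},{"twist":[0,0,0],"slide":[0,0,-35],"grip":0},{"twist":[0,0,0],"slide":[0,0,-35],"grip":0},{"twist":[0,0,0],"slide":[0,0,0],"grip":0},{"twist":[0,0,0],"slide":[0,0,0],"grip":0}]'
python3 - <<'E'
from h import *
st()
from plant import read_camera
p=camera_params("wrist"); im=read_camera("wrist")[:,:,::-1]; s=read_camera("side")[:,:,::-1]
K,R,t=[np.array(p[k]) for k in"KRt"]
cv2.imwrite("pics/w1.png",im); cv2.imwrite("pics/s1.png",s)
cv2.imwrite("pics/a1.png",np.hstack([cv2.resize(im,(400,300)),cv2.resize(s[100:250,130:330],(400,300))]))
E
```

```text
time: 1.45
tcp_pos: [0.3493, 0.0669, 0.2117]
eef_rot: [-1.527, -0.382, -0.167]
wrist_force: [-0.2, 0.4, 0.1]
grip_width: 0.0
t1.45 tcp [0.3493 0.0669 0.2117] tip [0.4083 0.075  0.0493] rho 120.1 s -48.2 z 49.3 y [ 0.341  0.047 -0.939] x [0.93  0.131 0.344] F n 0.14 t -0.46 z 0.08 w 0.0000 q [-0.03 -0.19  2.46  0.11  0.53 -0.26]
```

View pics/a1.png

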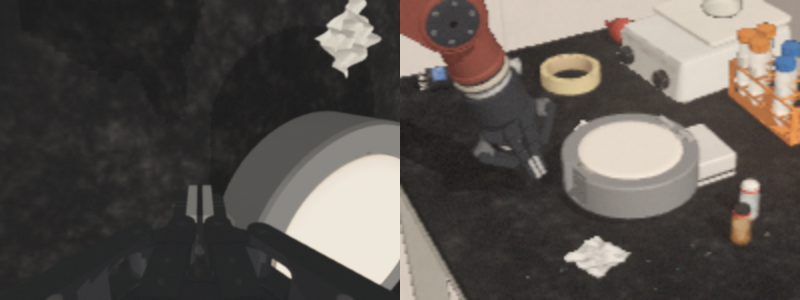

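Picture 3 shows the shut fingertips (left half, about (200,190)) standing just outside the rim on its +y side, with nothing touched. Next I approach the rim gently.

```bash
python3 -m handwheel '[{"twist":[0,0,0],"slide":[7,1,-2],"grip":0},{"twist":[0,0,0],"slide":[7,1,-2],"grip":0},{"twist":[0,0,0],"slide":[0,0,0],"grip":0},{"twist":[0,0,0],"slide":[0,0,0],"grip":0}]'; python3 -c "from h import *;st()"
python3 -m handwheel '[{"twist":[0,0,0],"slide":[2,0.3,0],"grip":0},{"twist":[0,0,0],"slide":[2,0.3,0],"grip":0},{"twist":[0,0,0],"slide":[0,0,0],"grip":0}]'; python3 -c "from h import *;st()"
```

```text
time: 1.95
tcp_pos: [0.362, 0.0692, 0.2074]
eef_rot: [-1.527, -0.384, -0.166]
wrist_force: [0.2, 0.3, -0.4]
grip_width: -0.0001
t1.95 tcp [0.362  0.0692 0.2074] tip [0.4211 0.0774 0.045 ] rho 107.1 s -48.7 z 45.0 y [ 0.342  0.047 -0.939] x [0.929 0.131 0.345] F n -0.23 t -0.24 z -0.41 w -0.0001 q [-0.02 -0.14  2.43  0.11  0.5  -0.25]
time: 2.25
tcp_pos: [0.3657, 0.0698, 0.207]
eef_rot: [-1.527, -0.383, -0.166]
wrist_force: [0.2, -0.0, -0.8]
grip_width: -0.0001
t2.25 tcp [0.3657 0.0698 0.207 ] tip [0.4247 0.0779 0.0446] rho 103.5 s -48.8 z 44.6 y [ 0.341  0.047 -0.939] x [0.93  0.131 0.344] F n -0.21 t 0.04 z -0.77 w -0.0001 q [-0.02 -0.13  2.42  0.11  0.5  -0.25]
```

```bash
python3 -m handwheel '[{"twist":[0,0,0],"slide":[2,0.3,0],"grip":0},{"twist":[0,0,0],"slide":[2,0.3,0],"grip":0},{"twist":[0,0,0],"slide":[0,0,0],"grip":0}]'; python3 -c "from h import *;st()"
python3 -m handwheel '[{"twist":[0,0,0],"slide":[1.5,0.2,0],"grip":0},{"twist":[0,0,0],"slide":[0,0,0],"grip":0}]'; python3 -c "from h import *;st()"
python3 -m handwheel '[{"twist":[0,0,0],"slide":[1,0.1,0],"grip":0},{"twist":[0,0,0],"slide":[0,0,0],"grip":0}]'; python3 -c "from h import *;st()"
```

```text
time: 2.55
tcp_pos: [0.3699, 0.0704, 0.207]
eef_rot: [-1.527, -0.383, -0.166]
wrist_force: [0.8, -0.9, 0.3]
grip_width: -0.0002
t2.55 tcp [0.3699 0.0704 0.207 ] tip [0.4289 0.0785 0.0446] rho 99.2 s -48.8 z 44.6 y [ 0.341  0.047 -0.939] x [0.93  0.131 0.345] F n -0.66 t 0.98 z 0.31 w -0.0002 q [-0.02 -0.12  2.41  0.11  0.5  -0.25]
time: 2.75
tcp_pos: [0.3712, 0.0706, 0.2069]
eef_rot: [-1.527, -0.383, -0.166]
wrist_force: [0.4, 0.3, 0.7]
grip_width: 0.0002
t2.75 tcp [0.3712 0.0706 0.2069] tip [0.4302 0.0787 0.0445] rho 97.9 s -48.8 z 44.5 y [ 0.341  0.047 -0.939] x [0.93  0.131 0.344] F n -0.47 t -0.28 z 0.71 w 0.0002 q [-0.02 -0.11  2.41  0.11  0.5  -0.24]
time: 2.95
tcp_pos: [0.3721, 0.0707, 0.2069]
eef_rot: [-1.527, -0.383, -0.166]
wrist_force: [0.1, -0.0, 0.3]
grip_width: -0.0001
t2.95 tcp [0.3721 0.0707 0.2069] tip [0.4311 0.0788 0.0445] rho 97.0 s -48.8 z 44.5 y [ 0.341  0.047 -0.939] x [0.93  0.131 0.344] F n -0.07 t 0.05 z 0.29 w -0.0001 q [-0.02 -0.11  2.41  0.11  0.5  -0.24]
```

```bash
for i in 1; do :; done
python3 -m handwheel '[{"twist":[0,0,0],"slide":[1,0.1,0],"grip":0},{"twist":[0,0,0],"slide":[0,0,0],"grip":0}]'; python3 -c "from h import *;st()"|cut -c1-400
python3 -m handwheel '[{"twist":[0,0,0],"slide":[1,0.1,0],"grip":0},{"twist":[0,0,0],"slide":[0,0,0],"grip":0}]' >/dev/null; python3 -c "from h import *;st()"
python3 -m handwheel '[{"twist":[0,0,0],"slide":[1,0.1,0],"grip":0},{"twist":[0,0,0],"slide":[0,0,0],"grip":0}]' >/dev/null; python3 -c "from h import *;st()"
```

```text
time: 3.15
tcp_pos: [0.3732, 0.0708, 0.207]
eef_rot: [-1.527, -0.383, -0.166]
wrist_force: [-0.5, 0.3, -0.3]
grip_width: -0.0
t3.15 tcp [0.3732 0.0708 0.207 ] tip [0.4322 0.0789 0.0445] rho 96.0 s -48.7 z 44.5 y [ 0.341  0.047 -0.939] x [0.93  0.131 0.344] F n 0.47 t -0.33 z -0.34 w -0.0000 q [-0.02 -0.11  2.4   0.11  0.5  -0.24]
t3.35 tcp [0.3742 0.0709 0.207 ] tip [0.4332 0.079  0.0445] rho 95.0 s -48.7 z 44.5 y [ 0.341  0.047 -0.939] x [0.93  0.131 0.344] F n -0.18 t -0.28 z -0.77 w 0.0000 q [-0.02 -0.11  2.4   0.11  0.5  -0.24]
t3.55 tcp [0.3748 0.071  0.2067] tip [0.4337 0.0791 0.0442] rho 94.4 s -48.7 z 44.2 y [ 0.34   0.047 -0.939] x [0.93  0.131 0.343] F n 1.02 t 0.11 z -0.64 w -0.0001 q [-0.02 -0.1   2.4   0.11  0.5  -0.24]
```

```bash
python3 -m handwheel '[{"twist":[0,0,0],"slide":[0.6,0.1,0],"grip":0},{"twist":[0,0,0],"slide":[0,0,0],"grip":0}]' >/dev/null; python3 -c "from h import *;st()"
```

```text
t3.75 tcp [0.3752 0.0711 0.2066] tip [0.434  0.0793 0.0441] rho 94.1 s -48.8 z 44.1 y [ 0.34   0.047 -0.939] x [0.93  0.131 0.343] F n 2.24 t 0.70 z 0.85 w 0.0003 q [-0.02 -0.1   2.4   0.11  0.5  -0.24]
```

Contact with the rim: about 2 N radial at tip ρ of about 94, which puts the finger's half thickness near 8 mm. I now slide along the rim towards the notch.

```bash
python3 -m handwheel '[{"twist":[0,0,0],"slide":[-0.8,-3.1,0],"grip":0},{"twist":[0,0,0],"slide":[-0.7,-3.1,0],"grip":0}]' >/dev/null; python3 -c "from h import *;st()"
python3 -m handwheel '[{"twist":[0,0,0],"slide":[-0.6,-3.1,0],"grip":0},{"twist":[0,0,0],"slide":[-0.5,-3.1,0],"grip":0}]' >/dev/null; python3 -c "from h import *;st()"
python3 -m handwheel '[{"twist":[0,0,0],"slide":[-0.2,-2.1,0],"grip":0},{"twist":[0,0,0],"slide":[0.4,-3,0],"grip":0}]' >/dev/null; python3 -c "from h import *;st()"
```

```text
t3.95 tcp [0.3736 0.065  0.2065] tip [0.4323 0.0732 0.044 ] rho 96.6 s -43.1 z 44.0 y [ 0.339  0.048 -0.939] x [0.93  0.131 0.343] F n 1.22 t -4.52 z 0.17 w -0.0003 q [-0.03 -0.11  2.41  0.12  0.5  -0.27]
t4.15 tcp [0.3722 0.0586 0.2064] tip [0.4308 0.0668 0.0438] rho 99.0 s -37.0 z 43.8 y [ 0.339  0.048 -0.94 ] x [0.931 0.131 0.342] F n 3.65 t -4.40 z -0.26 w -0.0001 q [-0.05 -0.11  2.41  0.14  0.51 -0.3 ]
t4.35 tcp [0.3719 0.0537 0.206 ] tip [0.4301 0.0621 0.0433] rho 100.4 s -32.3 z 43.3 y [ 0.337  0.048 -0.94 ] x [0.931 0.131 0.34 ] F n 4.83 t -7.76 z 2.72 w 0.0001 q [-0.07 -0.12  2.41  0.15  0.51 -0.33]
```

```bash
python3 -m handwheel '[{"twist":[0,0,0],"slide":[-1.5,0.5,0],"grip":0},{"twist":[0,0,0],"slide":[0,0,0],"grip":0}]' >/dev/null; python3 -c "from h import *;st()"
```

```text
t4.55 tcp [0.3711 0.0538 0.2064] tip [0.4298 0.0619 0.0438] rho 100.7 s -32.2 z 43.8 y [ 0.339  0.047 -0.939] x [0.93  0.131 0.343] F n 1.50 t -0.89 z -2.02 w 0.0001 q [-0.07 -0.12  2.42  0.14  0.51 -0.32]
```

```bash
python3 -m handwheel '[{"twist":[0,0,0],"slide":[0.2,-2.5,0],"grip":0},{"twist":[0,0,0],"slide":[0.2,-2.5,0],"grip":0},{"twist":[0,0,0],"slide":[0,0,0],"grip":0}]' >/dev/null; python3 -c "from h import *;st()"
python3 -m handwheel '[{"twist":[0,0,0],"slide":[0.2,-2.5,0],"grip":0},{"twist":[0,0,0],"slide":[0.2,-2.5,0],"grip":0},{"twist":[0,0,0],"slide":[0,0,0],"grip":0}]' >/dev/null; python3 -c "from h import *;st()"
```

```text
t4.85 tcp [0.3717 0.0488 0.2065] tip [0.4303 0.057  0.044 ] rho 100.8 s -27.3 z 44.0 y [ 0.339  0.047 -0.94 ] x [0.93  0.131 0.342] F n 4.61 t -2.46 z -0.76 w 0.0002 q [-0.08 -0.12  2.42  0.16  0.51 -0.35]
t5.15 tcp [0.3722 0.0438 0.2067] tip [0.431  0.0519 0.0442] rho 100.8 s -22.2 z 44.2 y [ 0.34   0.047 -0.939] x [0.93  0.131 0.343] F n 4.61 t -2.33 z -0.74 w -0.0000 q [-0.1  -0.12  2.42  0.17  0.51 -0.37]
```

```bash
python3 -m handwheel '[{"twist":[0,0,0],"slide":[0.2,-2.5,0],"grip":0},{"twist":[0,0,0],"slide":[0.4,-2.5,0],"grip":0},{"twist":[0,0,0],"slide":[0,0,0],"grip":0}]' >/dev/null; python3 -c "from h import *;st()"
python3 -m handwheel '[{"twist":[0,0,0],"slide":[0.4,-2.5,0],"grip":0},{"twist":[0,0,0],"slide":[0,0,0],"grip":0}]' >/dev/null; python3 -c "from h import *;st()"
python3 -m handwheel '[{"twist":[0,0,0],"slide":[0.4,-2.5,0],"grip":0},{"twist":[0,0,0],"slide":[0,0,0],"grip":0}]' >/dev/null; python3 -c "from h import *;st()"
```

```text
t5.45 tcp [0.3731 0.0388 0.2068] tip [0.4321 0.0469 0.0444] rho 100.5 s -17.0 z 44.4 y [ 0.341  0.046 -0.939] x [0.93  0.131 0.344] F n 4.32 t -0.53 z -1.32 w 0.0002 q [-0.11 -0.12  2.42  0.17  0.51 -0.39]
t5.65 tcp [0.3754 0.036  0.2083] tip [0.4354 0.0439 0.0462] rho 97.7 s -13.6 z 46.2 y [ 0.347  0.046 -0.937] x [0.928 0.131 0.35 ] F n -0.45 t 0.74 z 0.53 w 0.0002 q [-0.12 -0.12  2.41  0.18  0.51 -0.4 ]
t5.85 tcp [0.375  0.0337 0.2077] tip [0.4344 0.0417 0.0455] rho 98.9 s -11.5 z 45.5 y [ 0.344  0.046 -0.938] x [0.929 0.131 0.347] F n -0.09 t 0.08 z -0.38 w 0.0001 q [-0.13 -0.12  2.41  0.19  0.51 -0.42]
```

The fingers dropped into the notch at s of about −13.6, as predicted from the camera. I centre at s = 0 and then move in to the pad.

```bash
python3 -m handwheel '[{"twist":[0,0,0],"slide":[0.8,-5.7,0],"grip":0},{"twist":[0,0,0],"slide":[0.8,-5.7,0],"grip":0},{"twist":[0,0,0],"slide":[3,0.4,0],"grip":0},{"twist":[0,0,0],"slide":[2,0.3,0],"grip":0},{"twist":[0,0,0],"slide":[0,0,0],"grip":0}]' >/dev/null; python3 -c "from h import *;st()"
python3 -m handwheel '[{"twist":[0,0,0],"slide":[1.5,0.2,0],"grip":0},{"twist":[0,0,0],"slide":[1.5,0.2,0],"grip":0},{"twist":[0,0,0],"slide":[0,0,0],"grip":0}]' >/dev/null; python3 -c "from h import *;st()"
```

```text
t6.35 tcp [0.381  0.0233 0.207 ] tip [0.44   0.0314 0.0446] rho 94.8 s -0.6 z 44.6 y [ 0.341  0.047 -0.939] x [0.93  0.131 0.345] F n -0.56 t 0.38 z -0.77 w -0.0000 q [-0.16 -0.1   2.4   0.2   0.52 -0.46]
t6.65 tcp [0.3837 0.0239 0.2069] tip [0.4427 0.032  0.0445] rho 92.1 s -0.8 z 44.5 y [ 0.341  0.047 -0.939] x [0.93  0.131 0.344] F n -0.00 t -0.46 z 1.34 w -0.0002 q [-0.16 -0.1   2.39  0.2   0.51 -0.46]
```

```bash
python3 -m handwheel '[{"twist":[0,0,0],"slide":[1.5,0.2,0],"grip":0},{"twist":[0,0,0],"slide":[1.5,0.2,0],"grip":0},{"twist":[0,0,0],"slide":[0,0,0],"grip":0}]' >/dev/null; python3 -c "from h import *;st()"
python3 -m handwheel '[{"twist":[0,0,0],"slide":[1.5,0.2,0],"grip":0},{"twist":[0,0,0],"slide":[0,0,0],"grip":0}]' >/dev/null; python3 -c "from h import *;st()"
python3 -m handwheel '[{"twist":[0,0,0],"slide":[1.5,0.2,0],"grip":0},{"twist":[0,0,0],"slide":[0,0,0],"grip":0}]' >/dev/null; python3 -c "from h import *;st()"
```

```text
t6.95 tcp [0.3862 0.0243 0.2066] tip [0.4449 0.0325 0.0441] rho 89.8 s -1.0 z 44.1 y [ 0.339  0.047 -0.939] x [0.93  0.131 0.343] F n 3.05 t -0.09 z 3.17 w -0.0001 q [-0.15 -0.09  2.39  0.2   0.51 -0.45]
t7.15 tcp [0.3876 0.0245 0.2066] tip [0.4464 0.0327 0.044 ] rho 88.3 s -1.0 z 44.0 y [ 0.339  0.047 -0.939] x [0.93  0.131 0.343] F n 4.52 t -0.53 z 3.04 w 0.0001 q [-0.15 -0.08  2.38  0.2   0.51 -0.45]
t7.35 tcp [0.3891 0.0247 0.2065] tip [0.4478 0.0329 0.044 ] rho 86.9 s -1.0 z 44.0 y [ 0.339  0.047 -0.94 ] x [0.93  0.131 0.342] F n 5.60 t -1.01 z 3.55 w 0.0002 q [-0.15 -0.08  2.38  0.2   0.51 -0.45]
```

```bash
python3 -m handwheel '[{"twist":[0,0,0],"slide":[1,0.1,0],"grip":0},{"twist":[0,0,0],"slide":[0.8,0.1,0],"grip":0},{"twist":[0,0,0],"slide":[0,0,0],"grip":0}]' >/dev/null; python3 - <<'E'
from h import *
from plant import read_camera
st(); a=read_camera("side")[:,:,::-1]; b=read_camera("scene")[:,:,::-1]
cv2.imwrite("pics/a2.png",np.hstack([cv2.resize(a[80:260,130:370],(400,300)),cv2.resize(b[130:280,150:350],(400,300))]))
E
```

```text
t7.65 tcp [0.3908 0.0249 0.2065] tip [0.4494 0.0331 0.044 ] rho 85.3 s -1.0 z 44.0 y [ 0.339  0.048 -0.94 ] x [0.93  0.131 0.342] F n 6.76 t -0.84 z 5.18 w -0.0005 q [-0.15 -0.08  2.38  0.2   0.51 -0.45]
```

View pics/a2.png

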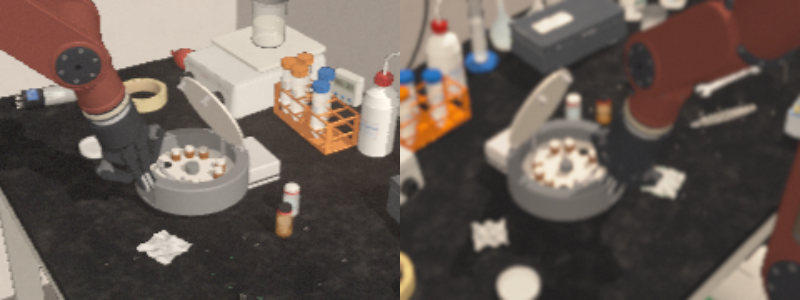

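Picture 4 shows the latch released: the cover stands up (left half, its edge at about (185,85)) and the vials inside are visible. Next I back out radially, rise, and go to the push height.

```bash
python3 -m handwheel '[{"twist":[0,0,0],"slide":[-10,-1.4,0],"grip":0},{"twist":[0,0,0],"slide":[-15,-2.1,0],"grip":0},{"twist":[0,0,0],"slide":[-15,-2.1,0],"grip":0},{"twist":[0,0,0],"slide":[0,0,20],"grip":0},{"twist":[0,0,0],"slide":[0,0,40],"grip":0},{"twist":[0,0,0],"slide":[0,0,40],"grip":0},{"twist":[0,0,0],"slide":[0,0,40],"grip":0},{"twist":[0,0,0],"slide":[0,0,0],"grip":0}]' >/dev/null; python3 - <<'E'
from h import *
from plant import read_camera
st(); a=read_camera("side")[:,:,::-1]; b=read_camera("scene")[:,:,::-1]
cv2.imwrite("pics/s3.png",a)
H=np.array([*(C-.079*N),.072]); 
for th in(.9,1.0,1.1,1.23,1.35): # where free-edge midpoint would appear
    P=H+np.array([*(.151*np.cos(th)*N),.151*np.sin(th)])
    for n in("side","scene"):
        p=camera_params(n); q=np.array(p["K"])@(np.array(p["R"])@P+p["t"]); print(th,n,(q[:2]/q[2]).round(),end=" ")
    print()
cv2.imwrite("pics/a3.png",np.hstack([cv2.resize(a[80:260,130:370],(400,300)),cv2.resize(b[130:280,150:350],(400,300))]))
E
```

```text
t8.55 tcp [0.3541 0.0186 0.3545] tip [0.4161 0.0262 0.1932] rho 119.2 s 1.2 z 193.2 y [ 0.358  0.044 -0.933] x [0.923 0.132 0.361] F n -0.92 t 0.78 z 1.32 w -0.0000 q [-0.19 -0.5   2.36  0.14  0.94 -0.39]
0.9 side [238. 136.] 0.9 scene [235. 179.] 
1.0 side [242. 132.] 1.0 scene [232. 175.] 
1.1 side [246. 128.] 1.1 scene [228. 171.] 
1.23 side [252. 123.] 1.23 scene [223. 167.] 
1.35 side [257. 119.] 1.35 scene [219. 164.]
```

View pics/a3.png

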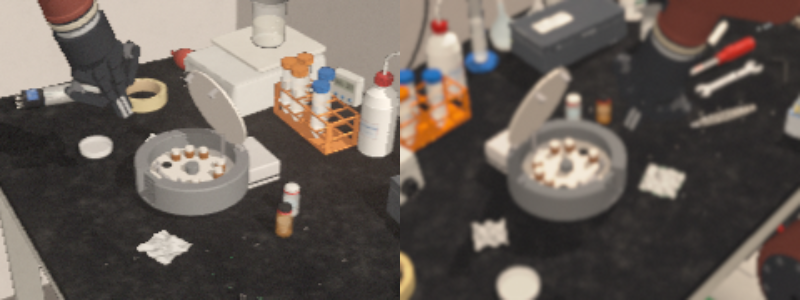

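Picture 5 shows the cover free at about 1.23 rad: its edge is near (205,75) in the left half, which is about side pixel (253,125) and matches the projection for 1.23. The gripper is clear, with the tip at z = 193 mm. I now push inward.

```bash
python3 -m handwheel '[{"twist":[0,0,0],"slide":[32,4.6,0],"grip":0},{"twist":[0,0,0],"slide":[32,4.6,0],"grip":0},{"twist":[0,0,0],"slide":[32,4.6,0],"grip":0},{"twist":[0,0,0],"slide":[25,3.5,0],"grip":0},{"twist":[0,0,0],"slide":[0,0,0],"grip":0}]' >/dev/null; python3 -c "from h import *;st()"
python3 -m handwheel '[{"twist":[0,0,0],"slide":[5,0.7,0],"grip":0},{"twist":[0,0,0],"slide":[5,0.7,0],"grip":0},{"twist":[0,0,0],"slide":[5,0.7,0],"grip":0},{"twist":[0,0,0],"slide":[5,0.7,0],"grip":0},{"twist":[0,0,0],"slide":[5,0.7,0],"grip":0},{"twist":[0,0,0],"slide":[0,0,0],"grip":0}]' >/dev/null; python3 -c "from h import *;st()"
```

```text
t9.15 tcp [0.474  0.0366 0.3451] tip [0.5328 0.0448 0.1826] rho 1.1 s -1.0 z 182.6 y [ 0.34   0.047 -0.939] x [0.93  0.131 0.343] F n 0.45 t -0.17 z -0.83 w 0.0001 q [-0.09 -0.14  2.12  0.11  0.83 -0.29]
t9.75 tcp [0.4978 0.04   0.3472] tip [0.5569 0.0481 0.1849] rho -23.3 s -0.8 z 184.9 y [ 0.342  0.047 -0.939] x [0.929 0.131 0.345] F n 1.04 t 0.35 z -0.34 w 0.0000 q [-0.08 -0.09  2.06  0.1   0.82 -0.28]
```

```bash
python3 -m handwheel '[{"twist":[0,0,0],"slide":[5,0.7,0],"grip":0},{"twist":[0,0,0],"slide":[5,0.7,0],"grip":0},{"twist":[0,0,0],"slide":[5,0.7,0],"grip":0},{"twist":[0,0,0],"slide":[5,0.7,0],"grip":0},{"twist":[0,0,0],"slide":[5,0.7,0],"grip":0},{"twist":[0,0,0],"slide":[5,0.7,0],"grip":0},{"twist":[0,0,0],"slide":[5,0.7,0],"grip":0}]' >/dev/null; python3 -c "from h import *;st()"
python3 -m handwheel '[{"twist":[0,0,0],"slide":[5,0.7,0],"grip":0},{"twist":[0,0,0],"slide":[5,0.7,0],"grip":0},{"twist":[0,0,0],"slide":[5,0.7,0],"grip":0},{"twist":[0,0,0],"slide":[5,0.7,0],"grip":0},{"twist":[0,0,0],"slide":[5,0.7,0],"grip":0},{"twist":[0,0,0],"slide":[5,0.7,0],"grip":0},{"twist":[0,0,0],"slide":[5,0.7,0],"grip":0},{"twist":[0,0,0],"slide":[0,0,0],"grip":0}]' >/dev/null; python3 - <<'E'
from h import *
from plant import read_camera
st(); a=read_camera("side")[:,:,::-1]; b=read_camera("scene")[:,:,::-1]
cv2.imwrite("pics/a4.png",np.hstack([cv2.resize(a[80:260,130:370],(400,300)),cv2.resize(b[130:280,150:350],(400,300))]))
E
```

```text
t10.45 tcp [0.5328 0.045  0.3469] tip [0.5918 0.0531 0.1844] rho -58.4 s -1.0 z 184.4 y [ 0.341  0.047 -0.939] x [0.93  0.131 0.344] F n 0.77 t -0.12 z -0.06 w -0.0002 q [-0.06 -0.    1.99  0.09  0.82 -0.26]
t11.25 tcp [0.568  0.0498 0.347 ] tip [0.627  0.0579 0.1846] rho -94.0 s -0.9 z 184.6 y [ 0.341  0.047 -0.939] x [0.93  0.131 0.345] F n 0.59 t -0.07 z 0.69 w 0.0000 q [-0.05  0.07  1.91  0.09  0.82 -0.24]
```

View pics/a4.png

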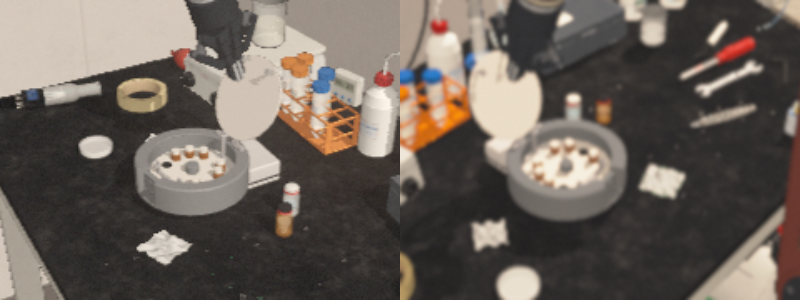

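Picture 6 shows the cover past upright (left half, around (250,95)), with the tip near its inner face. I retract and check it against its stop.

```bash
python3 -m handwheel '[{"twist":[0,0,0],"slide":[-20,-2.8,0],"grip":0},{"twist":[0,0,0],"slide":[-40,-5.6,0],"grip":0},{"twist":[0,0,0],"slide":[-40,-5.6,0],"grip":0},{"twist":[0,0,0],"slide":[-40,-5.6,0],"grip":0},{"twist":[0,0,0],"slide":[-40,-5.6,10],"grip":0},{"twist":[0,0,0],"slide":[-30,-4,20],"grip":0},{"twist":[0,0,0],"slide":[0,0,0],"grip":0},{"twist":[0,0,0],"slide":[0,0,0],"grip":0}]' >/dev/null; python3 - <<'E'
from h import *
from plant import read_camera
st(); a=read_camera("side")[:,:,::-1].copy(); b=read_camera("scene")[:,:,::-1].copy()
cv2.imwrite("pics/side5.png",a); cv2.imwrite("pics/scene5.png",b)
out=[]
H=np.array([*(C-.079*N),.072])
for n,im,(y0,x0) in(("side",a,(80,180)),("scene",b,(130,150))):
    im=cv2.resize(im[y0:y0+150,x0:x0+200],(400,300),interpolation=cv2.INTER_CUBIC); p=camera_params(n)
    for th,col in((1.9,(255,0,0)),(2.1,(0,0,255))):
        u=np.array([*(np.cos(th)*N),np.sin(th)]); ph=np.linspace(0,2*np.pi,60)
        P=H+(.079+.072*np.cos(ph))[:,None]*u+np.outer(.072*np.sin(ph),[*T,0])
        q=(P@np.array(p["R"]).T+p["t"])@np.array(p["K"]).T; q=(q[:,:2]/q[:,2:]-[x0,y0])*2
        for k in q: cv2.circle(im,tuple(int(v) for v in k.round()),1,col,-1)
    out.append(im)
cv2.imwrite("pics/a5.png",np.hstack(out))
E
```

```text
t12.15 tcp [0.3572 0.0205 0.3779] tip [0.4168 0.0285 0.2157] rho 118.2 s -0.9 z 215.7 y [ 0.345  0.046 -0.938] x [0.928 0.131 0.348] F n -0.06 t -0.20 z -0.58 w 0.0002 q [-0.18 -0.51  2.32  0.13  1.   -0.37]
```

View pics/a5.png

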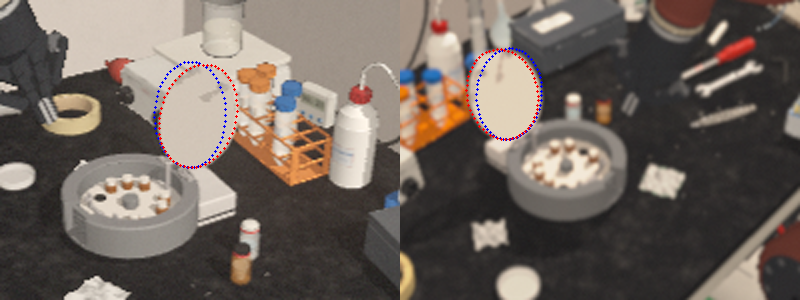

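In picture 7 the cover fills the 2.1 rad (red) outline in both views, and the blue 1.9 rad outline does not fit. The vials, dish and forceps are where they were, and the gripper is clear with no force on it.

```bash
python3 -c "
from plant import close_job;print(close_job())"
```

```text
the job is handed in; nothing more can be done
None
```

The carousel is open: the cover rests back on its stop, and I handed the job in with the gripper clear, about 12.2 s into the 64 s allowed.

- **Finding the notch:** I touched the rim on the +y side and slid along it with the fingertips shut. They dropped into the notch where the camera had placed it, at a bearing of about 188°.
- **Releasing the cover:** I pressed the pad about 5 mm with roughly 7 N radial force. The cover sprang up to about 1.23 rad.
- **Opening it:** I pushed it past upright with about 1 N and backed away.

**Last checks:** In both camera views the cover matches its 2.1 rad stop outline. The wrist force is near zero. By eye, the vials, dish and forceps look unmoved; I did not check the beaker and tip rack separately.

**What was off:** While sliding along the rim, the tangential force briefly reached about 7.8 N, just under the 8 N at which the drum could turn, so I eased off. The notch was still where the camera put it, so the drum did not turn noticeably. The pad also gave about 5 N upward force during the press.

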